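# Scrap the red-tagged board through the sprung flap

## Task

Scrap the red-tagged circuit board: slide it up out of its slot in the rack, stand it on its long edge in the feed channel of the blue scrap box with the flap still shut, and let go of it. Then push it from behind through the sprung flap until it drops inside and the flap snaps shut behind it. Leave the two green-tagged boards standing in their slots.

Things in the scene. Friction and masses are not known exactly. Their poses are not given: they have to be found in the camera images.
- red_board_mid (a point): Centre of the board to scrap: a circuit board on an aluminium cooling plate, a RED tag along its top edge. A rigid slab 120 mm long (its x), 12 mm thick (its y), 60 mm tall (its z, up), about 0.3 kg. It stands on its long edge in a rack slot; its underside is 30 mm below this point, its top edge 30 mm above. Either end may go first.
- red_board: The same red-tagged board, its origin at the middle of its underside.
- green_board1_mid (a point): Centre of a good board of the same size with a GREEN tag on its top edge, upright in another slot of the rack. It must stay there.
- green_board2_mid (a point): Centre of the other good board with a GREEN tag, same size, upright in another slot of the rack. It must stay there.
- rack_floor (a point): Middle of the floor of the slots of the black rack, 10 mm above the table. Rack: fixed, 150 mm along its x, 200 mm along its y; slots run along x, 16 mm wide, pitch 20 mm along y. The boards stand in the slots at y = -60, 0 and 60 mm in any order, 48 mm free between them. Slot walls are 20 mm high, so the upper 40 mm of a board stands free.
- scrapbox: Blue fixed steel scrap box, 260 mm deep (x = 0 to 260 mm), 200 mm wide (y = -100 to 100), 214 mm high, clear window in its flat roof. Origin on the table below the outer face of its front plate; x points into the box, z up. Inside, right behind the flap, a smooth ramp falls at 41 degrees.
- mouth (a point): Middle of the bottom edge of the opening in the box's front plate (outer face), level with the feed channel's floor, 120 mm above the table. x points horizontally into the box, the way to push; z up. Opening 38 mm wide (y), 84 mm high; the roof is 94 mm above this point. A board tips in and slides down by itself once its rear end is within about 45 mm of this plate.
- channel (a point): Middle of the floor of the open-topped steel feed channel, 70 mm before the opening; same axes as the mouth. Its cheeks stand 16 mm apart over 140 mm of length; lips on them flare to 30 mm wide, lip tops 27 mm above the floor, so the upper 33 mm of a standing board can be pushed at its rear end. Cheeks and floor run 26 mm further out, spreading apart. Smooth steel, friction 0.2.
- flap (a joint): Angle of the box's orange sprung flap (rad): 0 hangs shut, grows as it swings into the box, stop at 1.35. Hinged along its top edge, 87 mm above the channel floor; 84 mm long, 6 mm behind the front plate's outer face. It takes 1 to 4 N to push a board in; a board let go half-way may be pushed back out.

How it is judged:
By the outcome, as a careful person would: the job done as asked, in the order asked, and still so for the second after the job is handed in, with the robot touching nothing.
It also fails if it takes over 51 s, if anything falls off the work surface, if the arm or the gripper's body presses on something with over 40 N, if the wrist force passes 120 N, or if a joint passes its speed limit or range.

## Robot

A 7-joint arm with a two-finger parallel gripper is mounted at the origin on the work surface. World frame = base frame: x ahead of the robot, y to its left, z up, the work surface at z = 0. Lengths are in m, angles in rad, forces in N, time in s.
With the tool pointing down it reaches from about 0.35 to 0.9 m from the base axis. Payload 7.2 kg.
Tool frame: the origin (TCP) lies midway between the tips of the shut fingers; the grasp point (between the pads) lies 19 mm behind it; z points along the fingers, y is the direction in which the jaws open and shut (so a half turn about z gives the same grasp; the last joint's range is limited). The gripper opens to 88 mm and grips with 3 to 60 N. Pads are 20 mm wide; open, the fingers measure 115 mm over their backs; the gripper's body (75 mm by 178 mm) begins 61 mm behind the grasp point.
Start: joints at [1.187, 0.411, -0.013, 1.596, 0.006, 1.134, -0.082], TCP at [0.194, -0.594, 0.223] pointing down, gripper open.
Joint ranges: [-2.95, 2.95], [-0.29, 1.99], [-1.47, 1.44], [0.14, 2.54], [-1.03, 4.17], [0.13, 1.85], [-2.86, 2.86]. Speed limits (rad/s): [2.39, 2.39, 3.01, 3.01, 3.14, 3.14, 3.14].

## Interface

Orientations are given as a 3x3 rotation matrix whose columns are the frame's x, y, z axes.
In Python, from station import status, imaging, robot gives the robot as it stands.
- The arm moves only by the shell command python3 -m crank 'ROWS' [FORCE]. ROWS is a JSON object of lists of equal length, an entry for each row: "gripper": the opening, from 0 (shut) to 1 (fully open); "offset": the shift along the tool's x, y, z normalised to -1 to 1, where 1 is 0.025 m, a list of three; "rot": the turn, a rotation vector about the tool's x, y, z normalised to -1 to 1, where 1 is 180 degrees, a list of three. A call has 1 to 8 rows; each row shifts and turns the commanded pose from where the row before left it, along the tool's axes as they then stand; what a row does not reach is not made up. A row lasts 1/8 s, in which the tool goes at most 62.5 mm and 10.7 degrees, less where a joint would pass 70% of its speed; a pose out of reach is approached as far as the arm can. A call with a number of a shift or a turn outside -1 to 1 is refused whole. A call with a gripper value outside its range is refused whole. The fingers move at their own pace and stop on an object; FORCE is the grip in N (left out, the last holds). Time passes only in rows, so rows that do not move let the fingers close. It gives the time, the measured TCP pose, the force and the opening at its end, in the units of the state.
- status.state(): the state, without advancing time (a new reading comes with each control period).
- imaging.capture(name): name is "scene" or "side" or "wrist"; returns a dict with "img" (480x640x3 uint8, blue, green, red), "camera_matrix" (3x3 intrinsics, pixels), "eye" and "orientation" of the camera in the world. Camera axes: x right, y down, z forward; pixel columns grow to the right and rows downward; lengths in m; the calibration is good to about 2 mm. A picture is of the moment at which its call begins. There is no depth.
- robot.close_job(): hands the job in, once; it reports no verdict.
The state is a dict: "time": time; "joints": joint angles; "qd": joint speeds; "tau": joint torques, N m; "position": TCP position; "eef_rot": TCP orientation; "ft_force": force on the tool from outside, world axes, zero at the start; "moment": the same for the moment, N m; "grip_width": finger opening in m.
Only numpy, scipy, OpenCV 4.12 (cv2) and the standard library are available. Lean on these libraries where they do the work, as an engineer would, in place of code of your own. Each camera call takes 0.05 s, during which the arm holds its last target.

## Working session

There is one attempt and no reset: what is moved stays moved. The work goes in short steps, Python scripts to look and compute and a shell command to move; the robot and the scene stay as the last step left them, time stands still between calls to the robot, and variables do not carry over. Pictures are saved under pics/ and viewed, and the job is handed in when it is done.

```bash
ls; mkdir -p pics
python3 - <<'E'
from station import status, imaging, robot
import cv2,numpy as np
s=status.state()
for k in s: print(k,np.round(s[k],4).tolist())
for n in ["scene","side","wrist"]:
    c=imaging.capture(n); cv2.imwrite(f"pics/{n}0.png",c["img"])
    print(n,c["camera_matrix"],c["eye"],c["orientation"])
    np.savez(f"pics/{n}0.npz",**{k:np.array(c[k]) for k in c})
E
```

```text
pics
time 0.0
joints [1.1868, 0.4119, -0.0127, 1.597, 0.0056, 1.1343, -0.0822]
qd [-0.0005, -0.0011, -0.0, 0.0011, -0.0004, 0.0014, 0.001]
tau [-0.0, -58.7951, 0.6411, -29.1077, -0.054, 0.0181, 0.0001]
position [0.1939, -0.5936, 0.2218]
eef_rot [[0.9505, 0.3106, -0.0006], [0.3106, -0.9505, 0.0015], [-0.0001, -0.0016, -1.0]]
ft_force [0.2069, -0.3615, -0.3325]
moment [0.0148, 0.0114, -0.0078]
grip_width 0.0877
scene [[497.0475261    0.         311.53415973]
 [  0.         497.0475261  243.05251118]
 [  0.           0.           1.        ]] [ 0.93026801 -0.04819155  0.81791365] [[ 0.4190757   0.77281923 -0.47657738]
 [ 0.9079115  -0.35177372  0.22792973]
 [ 0.00850108 -0.5282099  -0.84907128]]
side [[464.77508517   0.         318.87302341]
 [  0.         464.77508517 240.00536766]
 [  0.           0.           1.        ]] [ 0.16569857 -0.31675819  0.70198993] [[ 0.77624907 -0.43465632  0.45663034]
 [-0.63034433 -0.54680999  0.55105796]
 [ 0.01016921 -0.71559257 -0.69844389]]
wrist [[381.87846496   0.         312.44588769]
 [  0.         381.87846496 240.40356181]
 [  0.           0.           1.        ]] [ 0.25806498 -0.57150455  0.38497852] [[ 0.31129068 -0.92047351 -0.23627658]
 [-0.9503134  -0.30193292 -0.07576905]
 [-0.00159628  0.248123   -0.96872722]]
```

View pics/scene0.png

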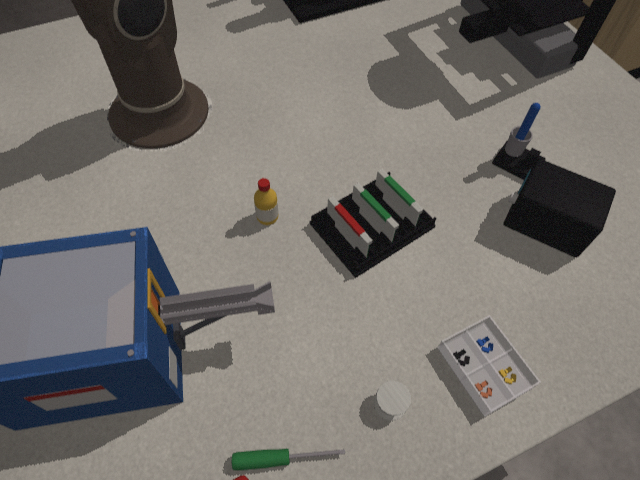

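View pics/side0.png

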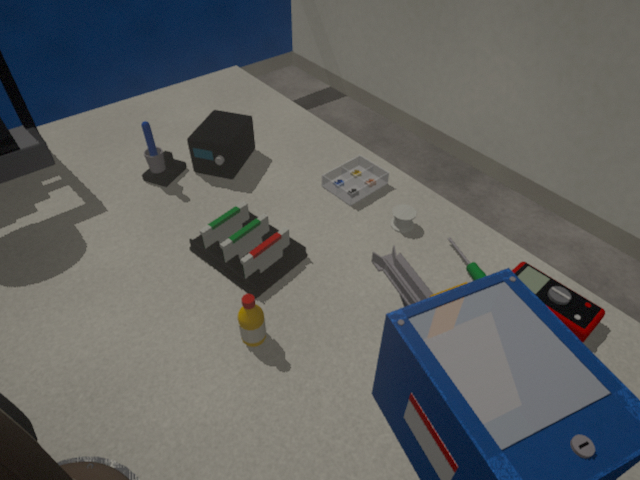

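View pics/wrist0.png

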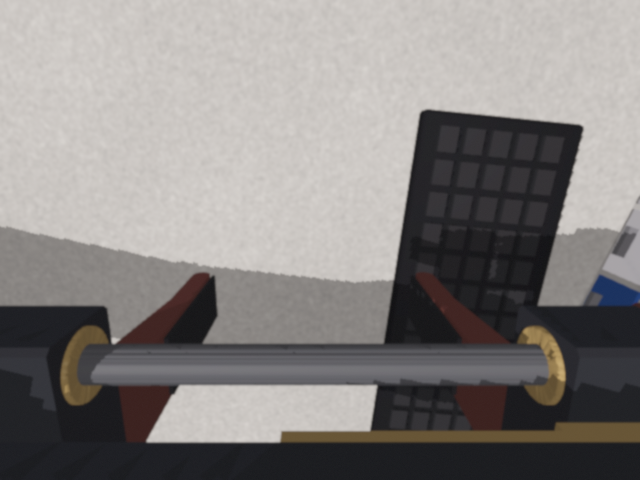

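The scene view shows the rack at about (372,222) with the red tag at (352,224) and green tags at (379,206) and (399,189). The scrap box is at lower left, and its channel runs from (165,308) to (272,297). In the side view the red tag is at (265,247) and the channel runs from (375,258) to (430,300). I'll zoom in for edges.

```bash
cat > h.py <<'E'
import numpy as np,cv2
def load(n): 
    return dict(np.load(f"pics/{n}.npz"))
def ray(c,uv):
    d=np.linalg.inv(c["camera_matrix"])@np.array([uv[0],uv[1],1.]); d=c["orientation"]@d
    return c["eye"],d/np.linalg.norm(d)
def onz(c,uv,z):
    e,d=ray(c,uv); return e+d*(z-e[2])/d[2]
def tri(c1,a,c2,b):
    e1,d1=ray(c1,a);e2,d2=ray(c2,b)
    t=np.linalg.lstsq(np.c_[d1,-d2],e2-e1,rcond=None)[0]
    p,q=e1+t[0]*d1,e2+t[1]*d2
    return (p+q)/2,np.linalg.norm(p-q)
def proj(c,p):
    x=c["camera_matrix"]@(c["orientation"].T@(np.asarray(p)-c["eye"])); return x[:2]/x[2]
def crop(c,x0,y0,w,h,s,name):
    cv2.imwrite(f"pics/{name}.png",cv2.resize(c["img"][y0:y0+h,x0:x0+w],None,fx=s,fy=s,interpolation=cv2.INTER_CUBIC))
def mask(c,col):
    hsv=cv2.cvtColor(c["img"],cv2.COLOR_BGR2HSV);H,S,V=cv2.split(hsv)
    if col=="red": return (((H<8)|(H>172))&(S>150)&(V>70)).astype(np.uint8)
    if col=="green": return ((H>50)&(H<85)&(S>100)&(V>40)).astype(np.uint8)
    if col=="orange": return ((H>8)&(H<22)&(S>150)&(V>70)).astype(np.uint8)
def blobs(m,amin=40):
    n,l,st,ce=cv2.connectedComponentsWithStats(m)
    out=[]
    for i in range(1,n):
        if st[i,4]>=amin:
            ys,xs=np.where(l==i); out.append((st[i].tolist(),ce[i],cv2.minAreaRect(np.c_[xs,ys].astype(np.float32))))
    return out
E
python3 - <<'E'
from h import *
a=load("scene0");b=load("side0")
crop(a,300,160,150,120,5,"s_rack"); crop(b,180,190,150,112,5,"d_rack")
crop(a,130,260,160,120,5,"s_ch"); crop(b,360,230,160,120,5,"d_ch")
for c,n in((a,"scene"),(b,"side")):
  for col in("red","green"):
    for q in blobs(mask(c,col)): print(n,col,q[0],np.round(q[1],1),np.round(cv2.boxPoints(q[2]),1).tolist(), np.round(onz(c,q[1],.07),4))
E
```

```text
scene red [258, 179, 12, 12, 114] [263.5 184.5] [[258.0, 179.0], [269.0, 179.0], [269.0, 190.0], [258.0, 190.0]] [0.3528 0.1242 0.07  ]
scene red [335, 203, 30, 33, 290] [349.1 219. ] [[334.0, 207.8000030517578], [339.8999938964844, 202.5], [364.20001220703125, 230.0], [358.20001220703125, 235.1999969482422]] [0.4918 0.2368 0.07  ]
scene red [68, 386, 35, 8, 66] [ 85.9 389.3] [[67.5999984741211, 390.8999938964844], [101.5, 385.20001220703125], [102.0, 388.20001220703125], [68.0999984741211, 393.79998779296875]] [ 0.6043 -0.2616  0.07  ]
scene green [385, 175, 30, 31, 261] [399.2 190.3] [[383.5, 179.5], [388.5, 174.5], [414.0, 200.0], [409.0, 205.0]] [0.4723 0.3538 0.07  ]
scene green [361, 189, 31, 32, 295] [375.3 204.5] [[359.6000061035156, 194.10000610351562], [365.6000061035156, 188.5], [391.0, 215.0], [385.1000061035156, 220.6999969482422]] [0.4828 0.2963 0.07  ]
scene green [232, 449, 57, 21, 952] [259.6 458.8] [[230.8000030517578, 452.6000061035156], [287.70001220703125, 447.70001220703125], [289.20001220703125, 465.0], [232.3000030517578, 469.8999938964844]] [ 0.8022 -0.0618  
[... 849 characters left out ...]
] [ 0.4625 -0.2099  0.07  ]
side green [209, 207, 31, 21, 180] [224.1 216.8] [[208.8000030517578, 223.8000030517578], [236.5, 205.3000030517578], [239.8000030517578, 210.1999969482422], [212.10000610351562, 228.60000610351562]] [0.47   0.3552 0.07  ]
side green [229, 218, 31, 23, 216] [244.8 229.4] [[228.6999969482422, 236.60000610351562], [256.20001220703125, 217.0], [260.1000061035156, 222.60000610351562], [232.6999969482422, 242.1999969482422]] [0.4825 0.297  0.07  ]
side green [467, 263, 19, 17, 191] [475. 271.] [[464.20001220703125, 268.20001220703125], [472.8999938964844, 260.5], [485.3999938964844, 274.6000061035156], [476.70001220703125, 282.29998779296875]] [ 0.7515 -0.0591  0.07  ]
```

View pics/s_rack.png

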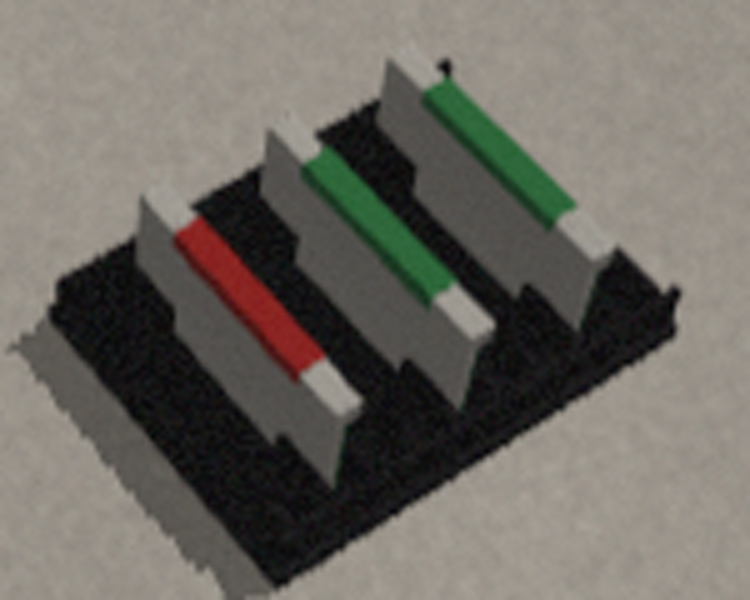

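View pics/d_rack.png

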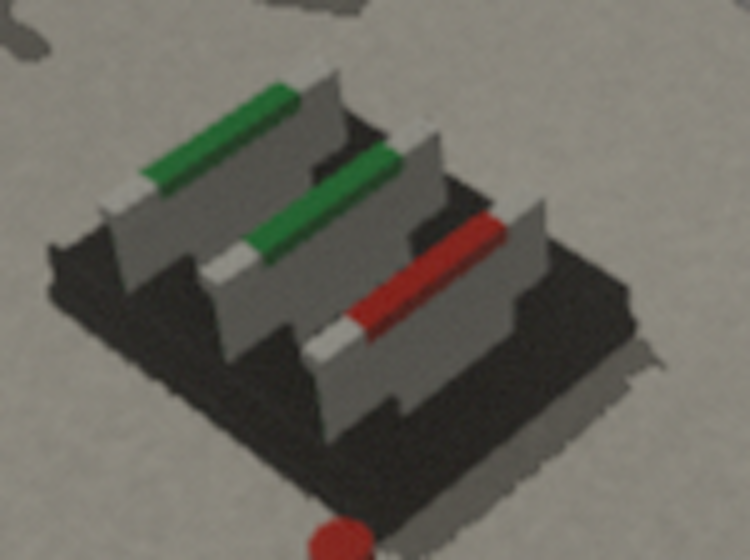

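View pics/s_ch.png

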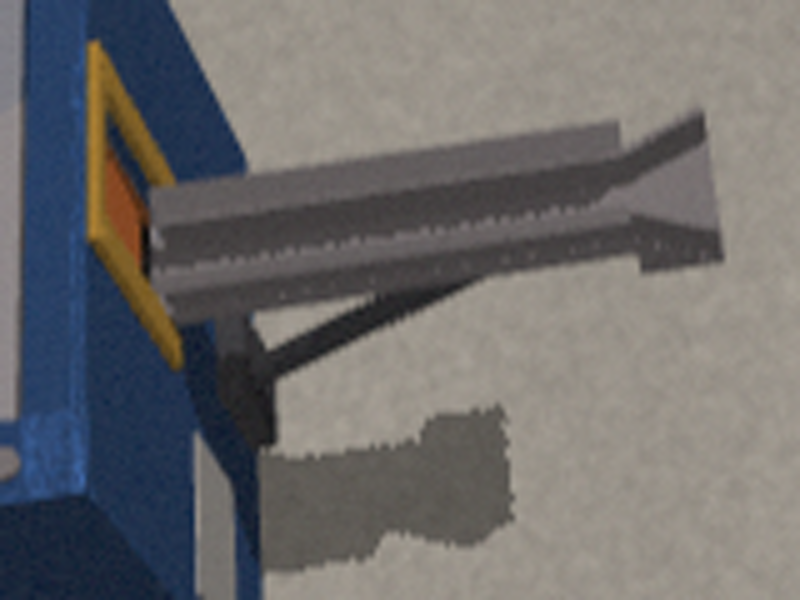

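View pics/d_ch.png

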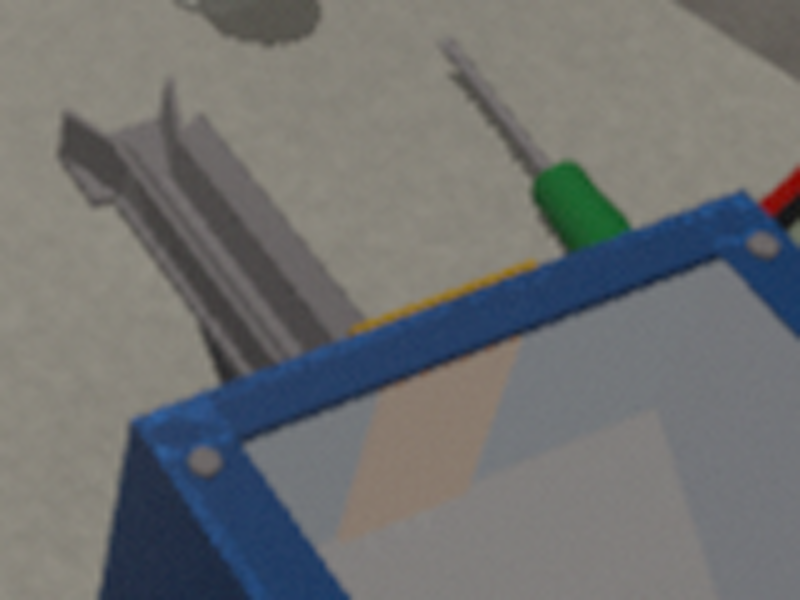

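Run:
```python
from h import *
a=load("scene0");b=load("side0")
S=lambda x,y,x0,y0:((x+.5)/5-.5+x0,(y+.5)/5-.5+y0)
def line(c,p,q,o,z,n):
    P,Q=onz(c,S(*p,*o),z),onz(c,S(*q,*o),z); print(n,P.round(4),Q.round(4),"len",np.linalg.norm(P-Q).round(4),"yaw",np.degrees(np.arctan2(*(P-Q)[1::-1])).round(2)); return P,Q
o=(130,260)
U=line(a,(620,123),(150,187),o,.147,"sc upper lip"); L=line(a,(640,253),(180,320),o,.147,"sc lower lip")
print("mid",(U[0]+L[0])[:2]/2,(U[1]+L[1])[:2]/2)
o=(360,230)
U=line(b,(120,205),(228,380),o,.147,"sd left"); L=line(b,(205,115),(365,322),o,.147,"sd right")
print("mid",(U[0]+L[0])[:2]/2,(U[1]+L[1])[:2]/2)
line(b,(742,192),(135,420),o,.214,"sd roof front edge")
P=onz(a,(148,230.5),.214);Q=onz(a,(132.5,358),.214);print("sc roof",P,Q,np.linalg.norm(P-Q),np.degrees(np.arctan2(*(P-Q)[1::-1])))
for c in (a,b):
  for col in("red","green"):
    for q in blobs(mask(c,col),150):
      (cx,cy),(w,h),t=q[2]; pts=cv2.boxPoints(q[2]); 
      e=sorted([(np.linalg.norm(pts[i]-pts[(i+1)%4]),i) for i in range(4)])[:2]
      m=[(pts[i]+pts[(i+1)%4])/2 for _,i in e]
      A,B=[onz(c,x,.07) for x in m]; d=A-B; d=d if d[0]>0 else -d
      print(col,q[1].round(0),np.linalg.norm(d).round(4),np.degrees(np.arctan2(d[1],d[0])).round(2))
for n,s,d in(("red",(349.1,219),(265.1,244)),("g1",(375.3,204.5),(244.8,229.4)),("g2",(399.2,190.3),(224.1,216.8))):
  print(n,tri(a,s,b,d))
```

```text
sc upper lip [0.5839 0.0216 0.147 ] [ 0.5459 -0.113   0.147 ] len 0.1398 yaw 74.23
sc lower lip [0.6261 0.0114 0.147 ] [ 0.5907 -0.1167  0.147 ] len 0.1329 yaw 74.52
mid [0.60501536 0.01652365] [ 0.56826814 -0.11481826]
sd left [0.5656 0.0019 0.147 ] [ 0.5411 -0.0685  0.147 ] len 0.0745 yaw 70.84
sd right [0.6163 0.013  0.147 ] [ 0.5903 -0.0793  0.147 ] len 0.0959 yaw 74.28
mid [0.59091886 0.00743647] [ 0.56570795 -0.07390112]
sd roof front edge [ 0.6596 -0.1436  0.214 ] [ 0.4674 -0.0923  0.214 ] len 0.1989 yaw -14.94
sc roof [ 0.47367537 -0.09277195  0.214     ] [ 0.65207622 -0.16004195  0.214     ] 0.19066230970061573 159.33993483592053
red [349. 219.] 0.0738 9.9
green [399. 190.] 0.0746 10.38
green [375. 204.] 0.0748 10.63
green [260. 459.] 0.0792 69.93
red [265. 244.] 0.0746 11.74
red [581. 324.] 0.0793 73.36
red [433. 434.] 0.1126 74.77
green [224. 217.] 0.075 10.95
green [245. 229.] 0.0749 11.19
green [475. 271.] 0.0374 74.06
red (array([0.49118215, 0.2375996 , 0.06941336]), np.float64(0.001144412446500198))
g1 (array([0.48262735, 0.29661343, 0.06996396]), np.float64(0.0006289814337044956))
g2 (array([0.47071351, 0.35553955, 0.06853524]), np.float64(0.0018790850740039006))
```

```bash
cat > go.py <<'E'
import sys,numpy as np
from station import status
s=status.state();R=np.array(s["eef_rot"]);p=np.array(s["position"])
np.set_printoptions(suppress=True)
def yaw(): return np.degrees(np.arctan2(R[1,0],R[0,0]))
def need(t): 
    d=R.T@(np.array(t)-p); print("units",(d/0.025).round(3),"mm",(d*1e3).round(1))
def show(): print("t",round(float(s["time"]),2),"p",p.round(4),"yaw",yaw().round(2),"z",R[:,2].round(4),"F",np.round(s["ft_force"],1),"w",round(float(s["grip_width"]),4),"q",np.round(s["joints"],2))
if __name__=="__main__":
    show()
    if len(sys.argv)>3: need([float(v) for v in sys.argv[1:4]])
E
python3 -m crank '{"gripper":[0.4,0.4,0.4,0.4,0.4,0.4,0.4,0.4],"offset":[[0,0,-1],[0,0,-1],[0,0,-1],[1,-0.87,0],[1,-0.87,0],[1,-0.87,0],[1,-0.87,0],[1,-0.87,0]],"rot":[[0,0,0],[0,0,0],[0,0,0],[0,0,0],[0,0,0],[0,0,0],[0,0,0],[0,0,0]]}' 20; python3 go.py 0.51 -0.07 0.3
```

```text
time: 1.15
position: [0.2795, -0.4508, 0.2974]
eef_rot: [[0.951, 0.311, -0.0], [0.311, -0.951, 0.0], [-0.0, -0.0, -1.0]]
ft_force: [-0.2, -1.3, 0.0]
grip_width: 0.035
t 1.15 p [ 0.2795 -0.4508  0.2974] yaw 18.1 z [-0.0002  0.0003 -1.    ] F [-0.2 -1.3  0. ] w 0.035 q [ 1.    0.2  -0.09  1.71  0.02  1.23 -0.35]
units [ 13.493 -11.615  -0.1  ] mm [ 337.3 -290.4   -2.5]
```

```bash
python3 -m crank '{"gripper":[0.4,0.4,0.4,0.4,0.4,0.4,0.4,0.4],"offset":[[1,-0.86,0],[1,-0.86,0],[1,-0.86,0],[1,-0.86,0],[1,-0.86,0],[1,-0.86,0],[1,-0.86,0],[1,-0.86,0]],"rot":[[0,0,0],[0,0,0],[0,0,0],[0,0,0],[0,0,0],[0,0,0],[0,0,0],[0,0,0]]}' 
python3 -m crank '{"gripper":[0.4,0.4,0.4,0.4,0.4,0.4],"offset":[[1,-0.86,0],[1,-0.86,0],[1,-0.86,0],[1,-0.86,0],[1,-0.86,0],[0,0,0]],"rot":[[0,0,0],[0,0,0],[0,0,0],[0,0,0],[0,0,0],[0,0,0]]}'
cat > cap.py <<'E'
import sys
from station import imaging
from h import *
n,o=sys.argv[1:3]
c=imaging.capture(n);cv2.imwrite(f"pics/{o}.png",c["img"]);np.savez(f"pics/{o}.npz",**{k:np.array(c[k]) for k in c})
E
python3 cap.py wrist w1; python3 go.py 0.51 -0.07 0.3
```

```text
time: 2.15
position: [0.4161, -0.2253, 0.2976]
eef_rot: [[0.951, 0.311, -0.0], [0.311, -0.951, -0.0], [-0.0, -0.0, -1.0]]
ft_force: [1.1, 0.7, 0.3]
grip_width: 0.0351
time: 2.9
position: [0.502, -0.0827, 0.2974]
eef_rot: [[0.949, 0.315, -0.0], [0.315, -0.949, 0.001], [0.0, -0.001, -1.0]]
ft_force: [0.3, -1.0, 0.6]
grip_width: 0.0351
t 2.95 p [ 0.5013 -0.0845  0.2973] yaw 18.22 z [-0.0007  0.0002 -1.    ] F [-0.3 -0.   0.8] w 0.0351 q [ 0.45  0.18 -0.44  1.74  0.08  1.23 -1.26]
units [ 0.513 -0.443 -0.108] mm [ 12.8 -11.1  -2.7]
```

View pics/w1.png

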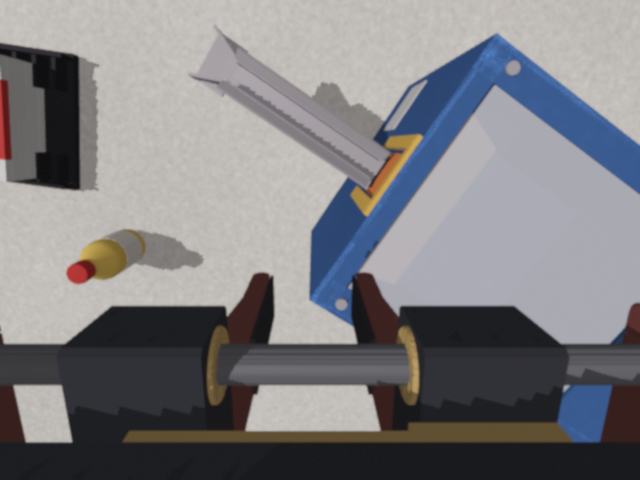

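The wrist view shows the channel from (205,55) to (388,170), the yellow mouth frame and orange flap at (385,175), and the roof's front edge from (497,37) to (312,298). I'll zoom in.

Run:
```python
from h import *
c=load("w1"); crop(c,180,20,160,120,5,"w1a"); crop(c,290,90,160,130,5,"w1b")
```

```text
(no output)
```

View pics/w1a.png

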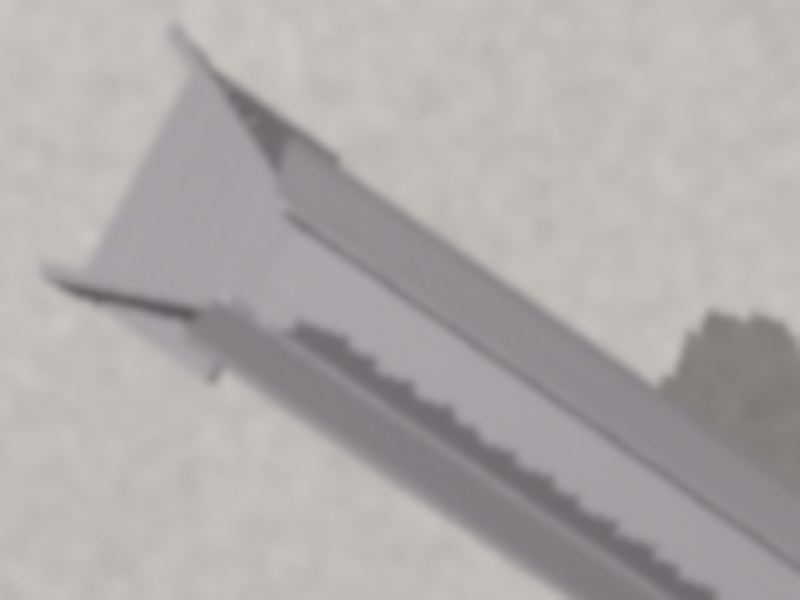

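View pics/w1b.png

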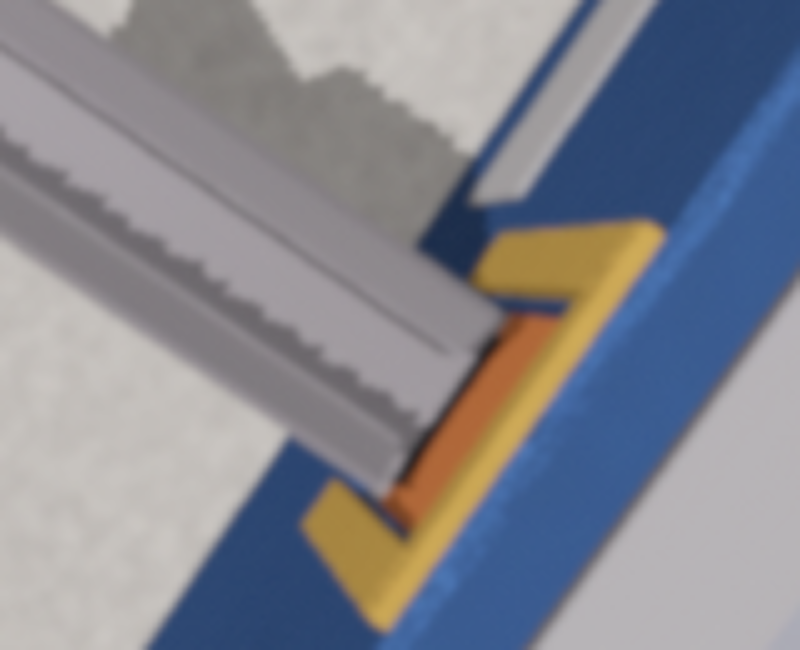

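Run:
```python
from h import *
c=load("w1");a=load("scene0");b=load("side0")
S=lambda x,y,x0,y0:np.array(((x+.5)/5-.5+x0,(y+.5)/5-.5+y0))
A=lambda x,y:S(x,y,180,20); B=lambda x,y:S(x,y,290,90)
P=[onz(c,q,.147) for q in (A(340,162),B(505,318),A(213,376),B(385,495))]
print("outer lips",np.round(P,4).tolist()); 
for i in(0,2): d=P[i]-P[i+1];print(np.linalg.norm(d),np.degrees(np.arctan2(d[1],d[0])))
u=(P[0]-P[1]);u/=np.linalg.norm(u);n=np.array([-u[1],u[0],0]);print("width",n@(P[1]-P[3]),n@(P[0]-P[2]))
print("mid near mouth",(P[1]+P[3])/2,"mid far",(P[0]+P[2])/2)
P=[onz(c,q,.214) for q in((497.5,37),(312,298.5))];d=P[0]-P[1];print("roof edge",P,np.linalg.norm(d),np.degrees(np.arctan2(d[1],d[0])),"mid",sum(P)/2)
# inner floor corner lines
for z in(.12,):
  print("floor end",[onz(c,q,z).round(4).tolist() for q in (A(195,75),A(95,265))])
# roof corners in side/scene triangulated
s=lambda x,y:S(x,y,360,230)
print("roof tri",tri(c,(497.5,37),b,s(742,192)),tri(c,(312,298.5),b,s(135,420)))
```

```text
outer lips [[0.6131, 0.0073, 0.147], [0.5778, -0.1218, 0.147], [0.5778, 0.0176, 0.147], [0.5452, -0.1134, 0.147]]
0.13383476142414563 74.6796864968276
0.13498280494656129 76.02532638784555
width -0.03361902688105147 -0.03678892090791349
mid near mouth [ 0.56150101 -0.11759227  0.147     ] mid far [0.59548029 0.01244096 0.147     ]
roof edge [array([ 0.65694552, -0.14391746,  0.214     ]), array([ 0.46642946, -0.09263926,  0.214     ])] 0.19729628320608394 -15.06439694968697 mid [ 0.56168749 -0.11827836  0.214     ]
floor end [[0.6222, 0.0389, 0.12], [0.5894, 0.0473, 0.12]]
roof tri (array([ 0.65693005, -0.14390671,  0.21577271]), np.float64(0.0015563694213497565)) (array([ 0.46682116, -0.0926252 ,  0.2148238 ]), np.float64(0.00022144136517977364))
```

```bash
python3 -m crank '{"gripper":[0.4,0.4,0.4,0.4,0.4,0.4,0.4,0.4],"offset":[[0.08,-1,0],[0.08,-1,0],[0.08,-1,0],[0.08,-1,0],[0.08,-1,0],[0.08,-1,0],[0.08,-1,0],[0.08,-1,0]],"rot":[[0,0,0],[0,0,0],[0,0,0],[0,0,0],[0,0,0],[0,0,0],[0,0,0],[0,0,0]]}' >/dev/null
python3 -m crank '{"gripper":[0.4,0.4,0.4,0.4,0.4,0.4],"offset":[[0.08,-1,0],[0.08,-1,0],[0.08,-1,0.5],[0.08,-1,0.5],[0,0,0.5],[0,0,0]],"rot":[[0,0,0],[0,0,0],[0,0,0],[0,0,0],[0,0,0.044],[0,0,0]]}'
python3 cap.py wrist w2; python3 go.py 0.4912 0.2376 0.25
```

```text
time: 4.7
position: [0.4307, 0.2059, 0.2594]
eef_rot: [[0.984, 0.176, -0.002], [0.176, -0.984, -0.001], [-0.002, 0.001, -1.0]]
ft_force: [0.5, -0.4, -0.3]
grip_width: 0.0354
t 4.75 p [0.431  0.2061 0.26  ] yaw 10.25 z [-0.0006 -0.0009 -1.    ] F [-0.4  0.3  0.6] w 0.035 q [ 0.03  0.18 -0.66  1.85  0.12  1.14 -2.06]
units [ 2.593 -0.812  0.398] mm [ 64.8 -20.3   9.9]
```

View pics/w2.png

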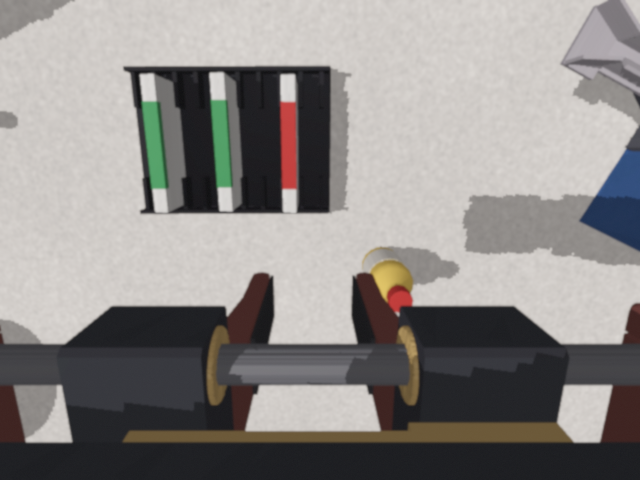

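The red board's top edge runs vertically from (289,73) to (289,212), with the green boards at about (222,140) and (154,140). The tool is already nearly parallel to it.

Run:
```python
from h import *
c=load("w2"); 
for col in("red","green"):
  for q in blobs(mask(c,col),400):
    ys,xs=None,None
    m=q[2];pts=cv2.boxPoints(m); e=sorted([(np.linalg.norm(pts[i]-pts[(i+1)%4]),i) for i in range(4)])[:2]
    A,B=[onz(c,(pts[i]+pts[(i+1)%4])/2,.07) for _,i in e]; d=A-B; d=d if d[0]>0 else -d
    print(col,q[0],onz(c,q[1],.07).round(4),"len",np.linalg.norm(d).round(4),"yaw",np.degrees(np.arctan2(d[1],d[0])).round(2),"wid",np.linalg.norm(onz(c,pts[e[0][1]],.07)-onz(c,pts[(e[0][1]+1)%4],.07)).round(4))
A,B=onz(c,(289,73),.07),onz(c,(289.5,212.5),.07); print((A+B)/2,np.linalg.norm(A-B),np.degrees(np.arctan2(*(A-B)[1::-1])))
```

```text
red [280, 103, 16, 85, 1238] [0.491  0.2406 0.07  ] len 0.0732 yaw 10.27 wid 0.0128
red [387, 286, 25, 25, 453] [0.3649 0.1087 0.07  ] len 0.0171 yaw 76.14 wid 0.0232
green [210, 101, 22, 86, 1390] [0.482  0.2997 0.07  ] len 0.0737 yaw 10.9 wid 0.0144
green [141, 102, 27, 86, 1472] [0.4701 0.3579 0.07  ] len 0.0751 yaw 10.24 wid 0.0159
[0.4902561  0.23889511 0.07      ] 0.12103706468495012 9.534173327589986
```

```bash
python3 -m crank '{"gripper":[0.4,0.4,0.4,0.4,0.4,0.4],"offset":[[0.87,-0.3,0],[0.87,-0.3,0],[0.87,-0.3,0.4],[0,0,1],[0,0,1],[0,0,0]],"rot":[[0,0,0],[0,0,0],[0,0,0],[0,0,0],[0,0,0],[0,0,0]]}'; python3 go.py 0.4905 0.2393 0.043
```

```text
time: 5.5
position: [0.4909, 0.2395, 0.1992]
eef_rot: [[0.984, 0.177, -0.002], [0.177, -0.984, -0.002], [-0.003, 0.001, -1.0]]
ft_force: [0.1, -0.3, 0.8]
grip_width: 0.0354
t 5.5 p [0.4909 0.2395 0.1992] yaw 10.22 z [-0.0024 -0.0015 -1.    ] F [ 0.1 -0.3  0.8] w 0.0354 q [-0.05  0.37 -0.63  1.78  0.24  1.07 -2.16]
units [ 0.001 -0.002  6.247] mm [  0.   -0.1 156.2]
```

```bash
python3 -m crank '{"gripper":[0.4,0.4,0.4,0.4,0.4,0.4],"offset":[[0,0,1],[0,0,1],[0,0,1],[0,0,1],[0,0,1],[0,0,0]],"rot":[[0,0,0],[0,0,0],[0,0,0],[0,0,0],[0,0,0],[0,0,0]]}'; python3 go.py 0.4905 0.2393 0.043; python3 cap.py wrist w3;python3 cap.py scene s3
```

```text
time: 6.25
position: [0.4912, 0.2403, 0.0751]
eef_rot: [[0.984, 0.177, -0.001], [0.177, -0.984, -0.001], [-0.001, 0.001, -1.0]]
ft_force: [-0.2, 0.0, 0.0]
grip_width: 0.0351
t 6.25 p [0.4912 0.2403 0.0751] yaw 10.2 z [-0.0011 -0.0009 -1.    ] F [-0.2  0.   0. ] w 0.0351 q [-0.12  0.52 -0.56  1.9   0.37  0.82 -2.26]
units [-0.034  0.032  1.283] mm [-0.8  0.8 32.1]
```

View pics/w3.png

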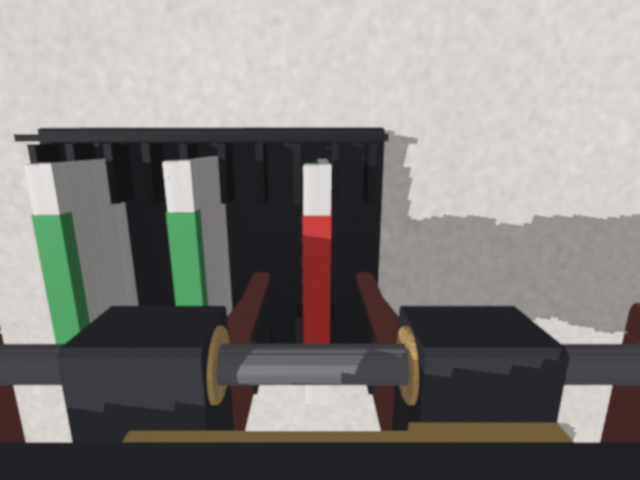

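View pics/s3.png

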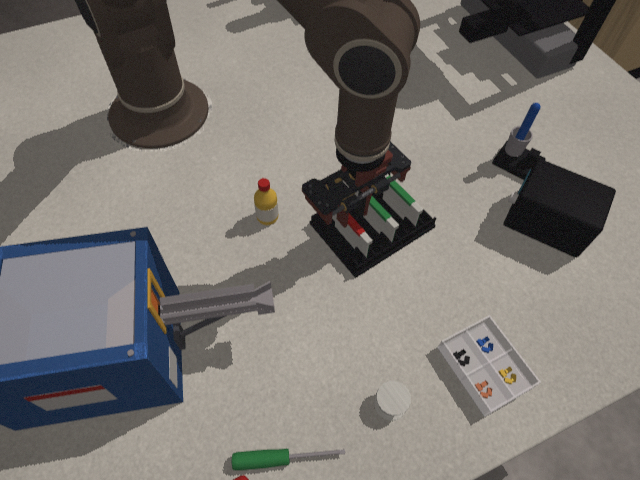

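The fingers (tips at x≈262 and 365) straddle the red board top (centred at x≈317), well clear of the green board at x≈190. I'll descend and grip.

```bash
python3 -m crank '{"gripper":[0.4,0.4,0.4,0.0,0.0,0.0,0.0],"offset":[[0,0.03,0.65],[0,0,0.63],[0,0,0],[0,0,0],[0,0,0],[0,0,0],[0,0,0]],"rot":[[0,0,0],[0,0,0],[0,0,0],[0,0,0],[0,0,0],[0,0,0],[0,0,0]]}' 30; python3 go.py 0.4905 0.2393 0.043
```

```text
time: 7.22
position: [0.4915, 0.2404, 0.0435]
eef_rot: [[0.984, 0.177, 0.001], [0.177, -0.984, 0.0], [0.001, -0.0, -1.0]]
ft_force: [-0.8, 0.2, 1.8]
grip_width: 0.0119
t 7.22 p [0.4915 0.2404 0.0435] yaw 10.18 z [ 0.0006  0.0002 -1.    ] F [-0.8  0.2  1.8] w 0.0119 q [-0.14  0.56 -0.54  1.92  0.41  0.76 -2.3 ]
units [-0.048  0.035  0.019] mm [-1.2  0.9  0.5]
```

```bash
python3 -m crank '{"gripper":[0,0,0,0,0,0,0,0],"offset":[[0,0,-0.4],[0,0,-0.8],[0,0,-1],[0,0,-1],[0,0,-1],[0,0,-1],[0,0,-1],[0,0,-1]],"rot":[[0,0,0],[0,0,0],[0,0,0],[0,0,0],[0,0,0],[0,0,0],[0,0,0],[0,0,0]]}' 30; python3 go.py; python3 cap.py wrist w4; python3 cap.py side d4
```

```text
time: 8.22
position: [0.4908, 0.2401, 0.2243]
eef_rot: [[0.984, 0.177, -0.0], [0.177, -0.984, -0.0], [-0.0, 0.0, -1.0]]
ft_force: [0.9, 1.4, -1.9]
grip_width: 0.0116
t 8.22 p [0.4908 0.2401 0.2243] yaw 10.19 z [-0.0003 -0.0002 -1.    ] F [ 0.9  1.4 -1.9] w 0.0116 q [-0.04  0.35 -0.64  1.75  0.23  1.12 -2.14]
```

View pics/w4.png

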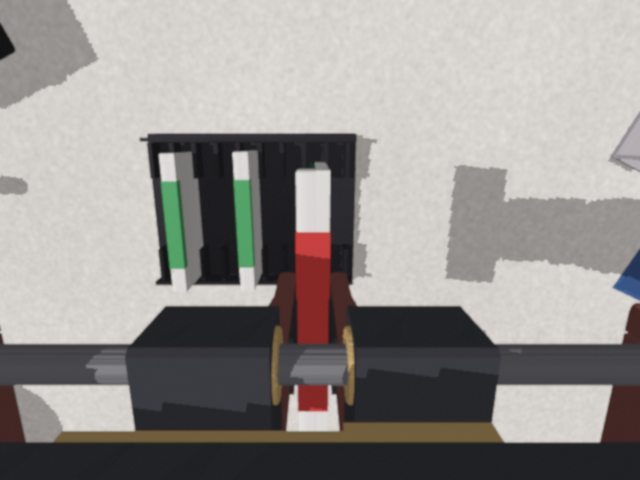

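View pics/d4.png

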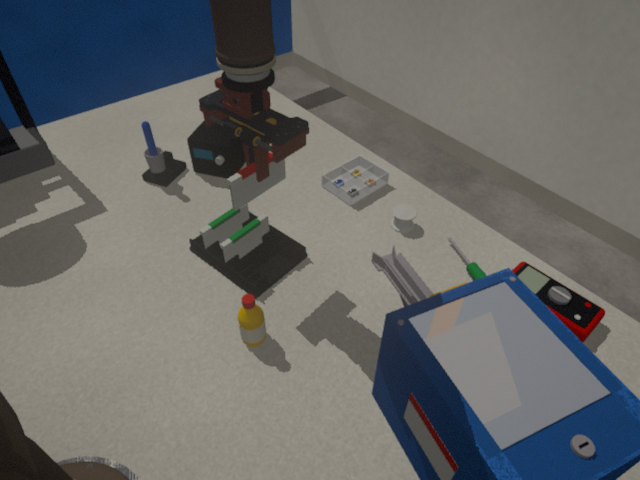

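```bash
python3 -m crank '{"gripper":[0,0,0,0,0,0,0,0],"offset":[[0.16,0.9,-0.2],[0.16,1,-0.2],[0.16,1,-0.2],[0.16,1,0],[0.16,1,0],[0.16,1,0],[0.16,1,0],[0.16,1,0]],"rot":[[0,0,0],[0,0,0],[0,0,0],[0,0,0],[0,0,0],[0,0,0],[0,0,0],[0,0,0]]}' 30
python3 -m crank '{"gripper":[0,0,0,0,0,0,0,0],"offset":[[0.16,1,0],[0.16,1,0],[0.1,0.4,0],[0,0,0],[0,0,0],[0,0,0],[0,0,0],[0,0,0]],"rot":[[0,0,0],[0,0,0],[0,0,0],[0,0,-0.05],[0,0,-0.05],[0,0,-0.05],[0,0,-0.05],[0,0,-0.05]]}' 
python3 -m crank '{"gripper":[0,0,0],"offset":[[0,0,0],[0,0,0],[0,0,0]],"rot":[[0,0,-0.055],[0,0,-0.055],[0,0,0]]}' 
python3 go.py 0.5878 -0.0216 0.23;python3 cap.py wrist w5; python3 cap.py scene s5
python3 - <<'E'
from h import *
c=load("w4");p=onz(c,(313,170),.2508)-np.array([.4908,.2401,.2508]);print(p,np.linalg.norm(p),np.degrees(np.arctan2(p[1],p[0])))
E
```

```text
time: 9.32
position: [0.5572, 0.0506, 0.2369]
eef_rot: [[0.984, 0.177, -0.002], [0.177, -0.984, -0.0], [-0.002, -0.0, -1.0]]
ft_force: [0.8, -0.4, -2.8]
grip_width: 0.0117
time: 10.32
position: [0.5781, -0.0047, 0.2376]
eef_rot: [[0.566, 0.824, -0.001], [0.824, -0.566, 0.0], [-0.0, -0.001, -1.0]]
ft_force: [0.1, 0.1, -2.3]
grip_width: 0.012
time: 10.7
position: [0.5781, -0.005, 0.2376]
eef_rot: [[0.26, 0.966, -0.001], [0.966, -0.26, 0.001], [0.0, -0.001, -1.0]]
ft_force: [0.1, -0.4, -1.7]
grip_width: 0.0117
t 10.7 p [ 0.5781 -0.005   0.2376] yaw 74.95 z [-0.001   0.0008 -1.    ] F [ 0.1 -0.4 -1.7] w 0.0117 q [ 0.49  0.42 -0.76  1.66  0.31  1.19 -0.61]
units [-0.542  0.546  0.301] mm [-13.5  13.6   7.5]
[0.0571485  0.01158154 0.        ] 0.05831022838333117 11.456235991245167
```

View pics/w5.png

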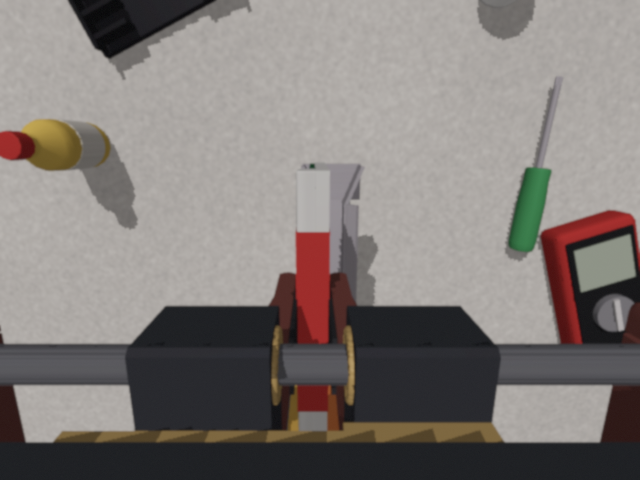

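View pics/s5.png

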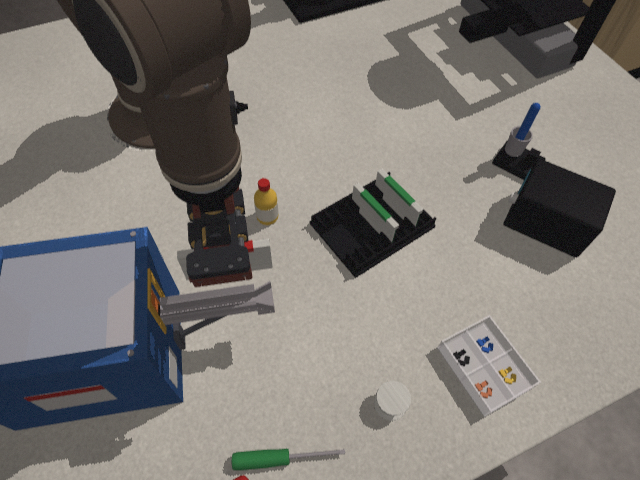

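```bash
python3 go.py 0.5817 -0.0446 0.19; python3 -m crank '{"gripper":[0,0,0,0],"offset":[[0,0.54,0],[-0.5,0,0],[-0.5,0,0],[0,0,0]],"rot":[[0,0,0],[0,0,0],[0,0,0],[0,0,0]]}' 30;python3 go.py 0.5817 -0.0446 0.19;python3 cap.py wrist w6; python3 cap.py scene s6;python3 cap.py side d6
python3 - <<'E'
from h import *
crop(load("w6"),220,120,200,150,4,"w6a")
crop(load("s6"),130,220,160,120,5,"s6a")
crop(load("d6"),340,190,160,120,5,"d6a")
E
```

```text
t 10.8 p [ 0.5783 -0.0053  0.2378] yaw 74.77 z [-0.0005  0.0004 -1.    ] F [-0.3 -0.4 -3.7] w 0.012 q [ 0.49  0.42 -0.76  1.66  0.31  1.19 -0.61]
units [-1.484  0.544  1.912] mm [-37.1  13.6  47.8]
time: 11.3
position: [0.5847, -0.0353, 0.238]
eef_rot: [[0.262, 0.965, -0.001], [0.965, -0.262, -0.001], [-0.001, -0.0, -1.0]]
ft_force: [0.4, -0.1, -2.8]
grip_width: 0.0116
t 11.3 p [ 0.5847 -0.0353  0.238 ] yaw 74.81 z [-0.0005 -0.0009 -1.    ] F [ 0.4 -0.1 -2.8] w 0.0116 q [ 0.53  0.43 -0.75  1.64  0.31  1.2  -0.56]
units [-0.388 -0.02   1.919] mm [-9.7 -0.5 48. ]
```

View pics/w6a.png

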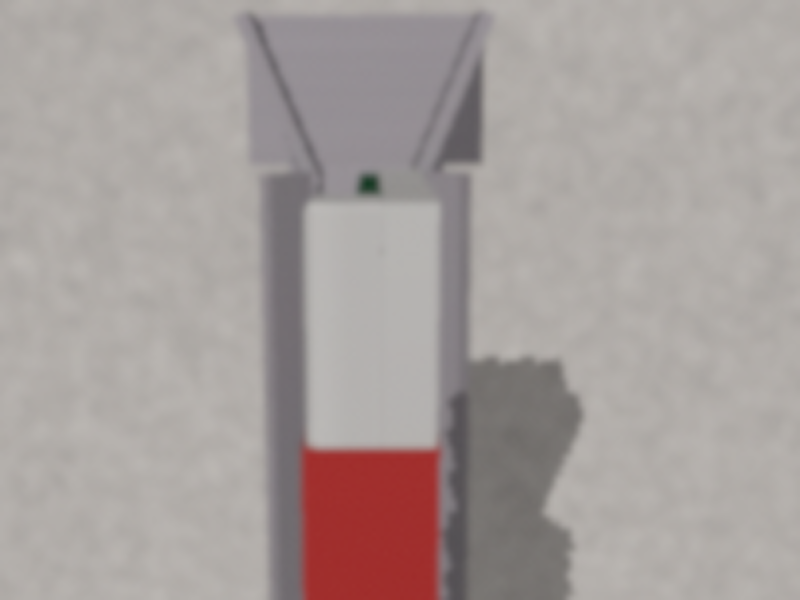

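View pics/s6a.png

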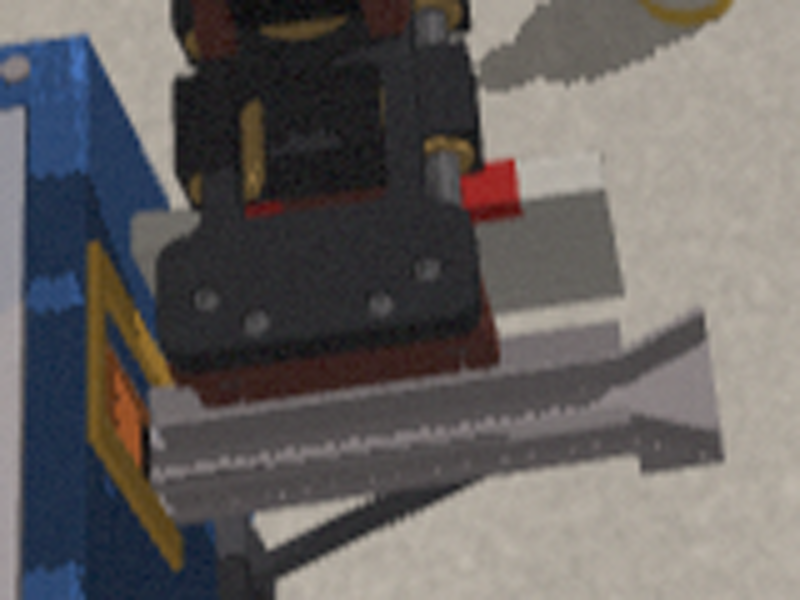

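View pics/d6a.png

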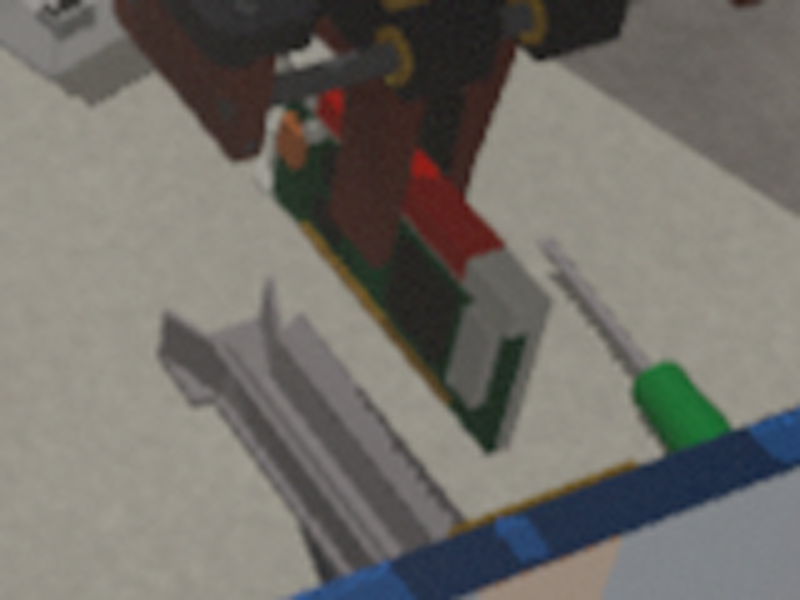

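```bash
python3 -m crank '{"gripper":[0,0,0,0,0,0],"offset":[[-0.39,-0.03,0],[0,0,0.8],[0,0,0.8],[0,0,0.8],[0,0,0.4],[0,0,0]],"rot":[[0,0,0],[0,0,0],[0,0,0],[0,0,0],[0,0,0],[0,0,0]]}' 30;python3 go.py 0.5817 -0.0446 0.1535;python3 cap.py wrist w7; python3 cap.py scene s7;python3 cap.py side d7
python3 - <<'E'
from h import *
crop(load("w7"),220,120,200,150,4,"w7a")
crop(load("s7"),130,240,160,120,5,"s7a")
crop(load("d7"),340,210,160,120,5,"d7a")
E
```

```text
time: 12.2
position: [0.5815, -0.0425, 0.1675]
eef_rot: [[0.259, 0.966, -0.001], [0.966, -0.259, 0.0], [-0.0, -0.001, -1.0]]
ft_force: [-0.8, -0.5, -2.8]
grip_width: 0.0117
t 12.2 p [ 0.5815 -0.0425  0.1675] yaw 74.99 z [-0.0013  0.0003 -1.    ] F [-0.8 -0.5 -2.8] w 0.0117 q [ 0.52  0.5  -0.72  1.73  0.37  1.06 -0.59]
units [-0.079  0.028  0.559] mm [-2.   0.7 14. ]
```

View pics/w7a.png

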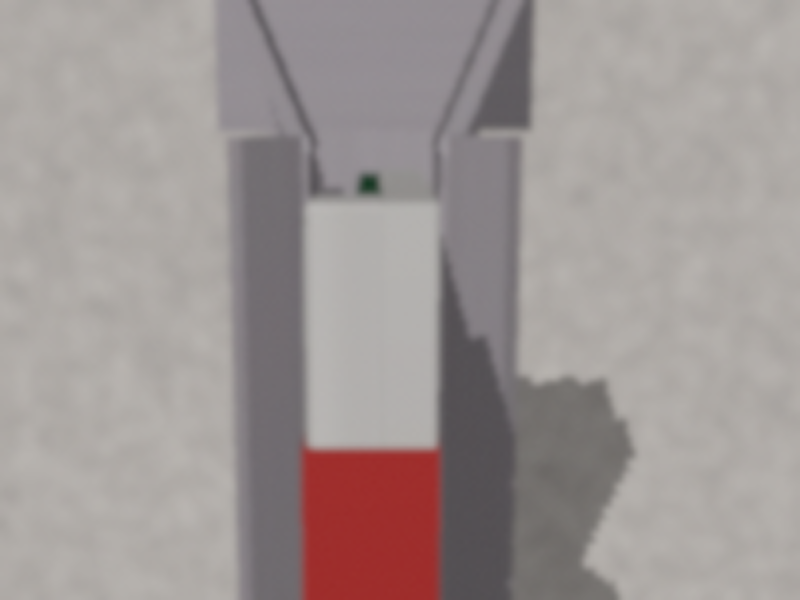

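View pics/s7a.png

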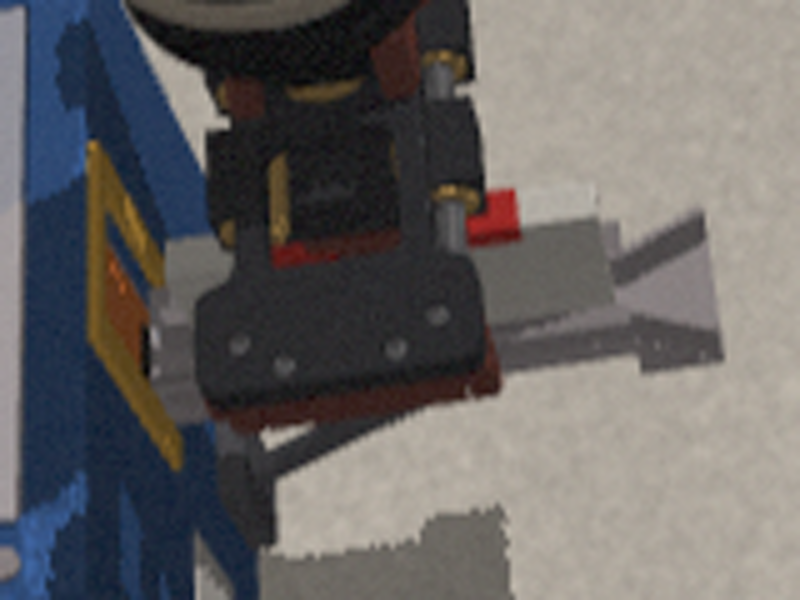

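View pics/d7a.png

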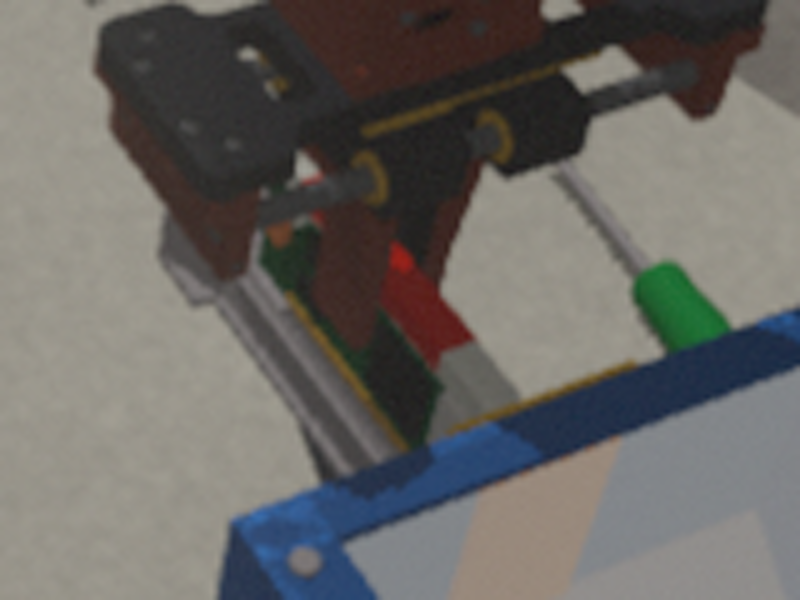

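Board and cheek gap are aligned in the wrist view (board mid at crop x≈372, cheeks mid ≈373.5). I'll lower it the last 14 mm.

```bash
python3 -m crank '{"gripper":[0,0,0,0],"offset":[[0,0,0.2],[0,0,0.2],[0,0,0.15],[0,0,0]],"rot":[[0,0,0],[0,0,0],[0,0,0],[0,0,0]]}' 30;python3 go.py 0.5817 -0.0446 0.1535
```

```text
time: 12.85
position: [0.5817, -0.0426, 0.154]
eef_rot: [[0.259, 0.966, -0.001], [0.966, -0.259, 0.0], [-0.0, -0.001, -1.0]]
ft_force: [0.5, 0.0, -2.1]
grip_width: 0.0114
t 12.85 p [ 0.5817 -0.0426  0.154 ] yaw 74.97 z [-0.0006  0.0001 -1.    ] F [ 0.5  0.  -2.1] w 0.0114 q [ 0.52  0.51 -0.72  1.74  0.38  1.04 -0.6 ]
units [-0.078  0.021  0.019] mm [-2.   0.5  0.5]
```

```bash
python3 -m crank '{"gripper":[0,0,0],"offset":[[0,0,0.04],[0,0,0.04],[0,0,0]],"rot":[[0,0,0],[0,0,0],[0,0,0]]}' 30;python3 go.py 0.5817 -0.0446 0.1535
```

```text
time: 13.22
position: [0.5821, -0.0425, 0.1535]
eef_rot: [[0.259, 0.966, 0.001], [0.966, -0.259, -0.001], [-0.0, 0.001, -1.0]]
ft_force: [-3.8, -1.5, 5.7]
grip_width: 0.0119
t 13.22 p [ 0.5821 -0.0425  0.1535] yaw 74.97 z [ 0.0008 -0.0006 -1.    ] F [-3.8 -1.5  5.7] w 0.0119 q [ 0.51  0.51 -0.72  1.74  0.38  1.03 -0.6 ]
units [-0.085  0.004  0.   ] mm [-2.1  0.1  0. ]
```

Floor contact is confirmed (Fz rose by about 8 N). Now I'll release, check, and rise.

```bash
python3 -m crank '{"gripper":[0.35,0.35,0.35,0.35,0.35,0.35],"offset":[[0,0,0],[0,0,0],[0,0,0],[0,0,-0.8],[0,0,-1],[0,0,0]],"rot":[[0,0,0],[0,0,0],[0,0,0],[0,0,0],[0,0,0],[0,0,0]]}' 30;python3 go.py;python3 cap.py wrist w8; python3 cap.py scene s8;python3 cap.py side d8
python3 - <<'E'
from h import *
crop(load("s8"),130,240,160,120,5,"s8a")
E
```

```text
time: 13.98
position: [0.5834, -0.0422, 0.2003]
eef_rot: [[0.259, 0.966, 0.004], [0.966, -0.259, -0.0], [0.001, 0.004, -1.0]]
ft_force: [0.3, -0.6, -0.2]
grip_width: 0.0312
t 13.97 p [ 0.5834 -0.0422  0.2003] yaw 74.97 z [ 0.0045 -0.0003 -1.    ] F [ 0.3 -0.6 -0.2] w 0.0312 q [ 0.53  0.46 -0.74  1.69  0.34  1.12 -0.57]
```

View pics/w8.png

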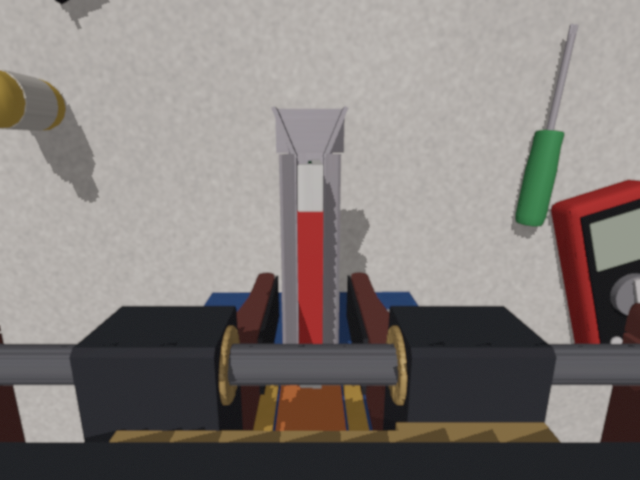

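View pics/s8a.png

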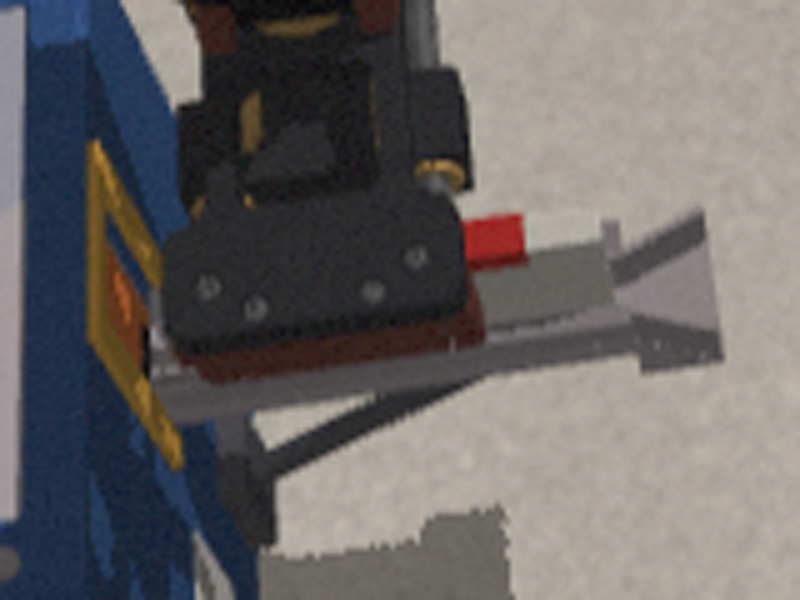

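The board is released and standing in the channel, with its top from (310,165) down and the flap shut. Next I'll check the flare height and the rear-end position before lowering the pusher.

```bash
python3 - <<'E'
from h import *
a=load("scene0");b=load("side0");w=load("w1");c=load("w8")
S=lambda x,y,x0,y0:np.array(((x+.5)/5-.5+x0,(y+.5)/5-.5+y0))
print(tri(a,S(703,113,130,260),w,S(45,268,180,20)),tri(b,S(65,112,360,230),w,S(45,268,180,20)),tri(b,S(168,80,360,230),w,S(175,28,180,20)))
u=np.array([.2588,.9659,0]);m=np.array([.562,-.118,0])
print("rear",(onz(c,(310.5,165.5),.18)-m)@u, "lat",(onz(c,(310.5,165.5),.18)-m)@np.array([.9659,-.2588,0]))
crop(c,230,80,200,150,4,"w8a")
E
python3 -m crank '{"gripper":[0,0,0,0,0,0],"offset":[[0.9,0,-0.3],[1,0,0],[1,0,0],[0.75,0,0],[0,0,0],[0,0,0]],"rot":[[0,0,0],[0,0,0],[0,0,0],[0,0,0],[0,0,0],[0,0,0]]}' 30;python3 go.py 0.606 0.0462 0.156;python3 cap.py scene s9;python3 cap.py side d9
python3 - <<'E'
from h import *
crop(load("s9"),130,200,200,150,4,"s9a")
crop(load("d9"),300,170,200,150,4,"d9a")
E
```

```text
(array([0.58564953, 0.0481224 , 0.13715666]), np.float64(0.002249984218614352)) (array([0.58526132, 0.04761702, 0.14073093]), np.float64(0.0008678956094025427)) (array([0.62448387, 0.0374188 , 0.13950923]), np.float64(0.0008320467992347103))
rear 0.13714808342237256 lat -0.00015838365070718999
time: 14.88
position: [0.6055, 0.045, 0.2047]
eef_rot: [[0.26, 0.966, -0.001], [0.966, -0.26, -0.001], [-0.001, -0.0, -1.0]]
ft_force: [-0.3, -0.2, -0.8]
grip_width: 0.0005
t 14.88 p [0.6055 0.045  0.2047] yaw 74.95 z [-0.0005 -0.0007 -1.    ] F [-0.3 -0.2 -0.8] w 0.0005 q [ 0.37  0.5  -0.74  1.63  0.36  1.16 -0.72]
units [0.055 0.009 1.946] mm [ 1.4  0.2 48.6]
```

View pics/s9a.png

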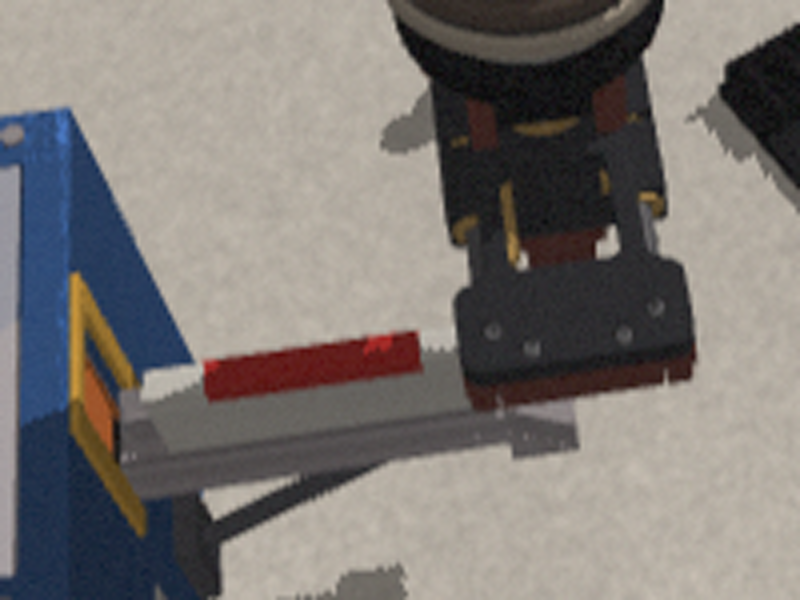

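View pics/d9a.png

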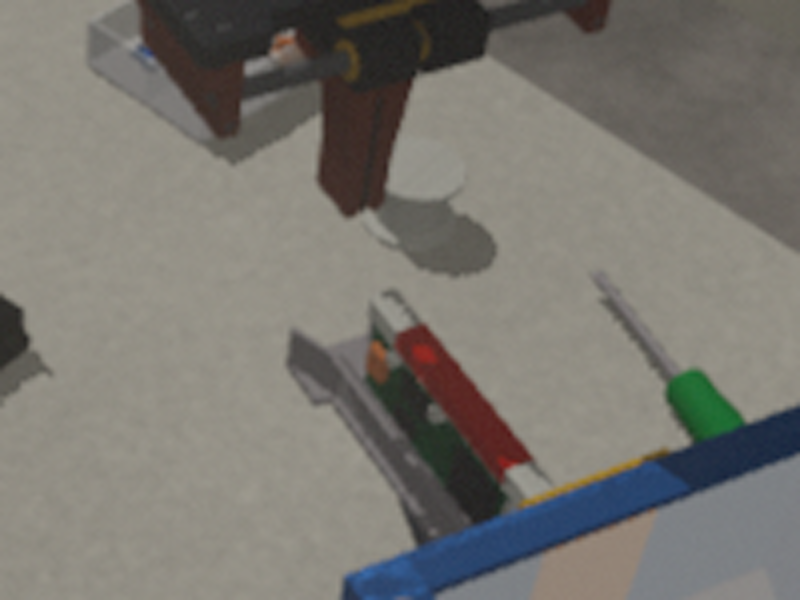

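```bash
python3 -m crank '{"gripper":[0,0,0,0,0,0],"offset":[[0,0,0.7],[0,0,0.7],[0,0,0.67],[0,0,0],[-0.5,0,0],[-0.5,0,0]],"rot":[[0,0,0],[0,0,0],[0,0,0],[0,0,0],[0,0,0],[0,0,0]]}' 30;python3 go.py 0.5743 -0.072 0.153;python3 cap.py scene s10;python3 cap.py side d10
python3 - <<'E'
from h import *
crop(load("s10"),130,200,200,150,4,"s10a")
crop(load("d10"),300,170,200,150,4,"d10a")
E
```

```text
time: 15.72
position: [0.5993, 0.0206, 0.1537]
eef_rot: [[0.259, 0.966, 0.001], [0.966, -0.259, -0.0], [0.0, 0.001, -1.0]]
ft_force: [0.1, 0.5, 0.7]
grip_width: 0.0006
t 15.72 p [0.5993 0.0206 0.1537] yaw 74.97 z [ 0.001 -0.    -1.   ] F [0.1 0.5 0.7] w 0.0006 q [ 0.4   0.54 -0.72  1.7   0.4   1.05 -0.71]
units [-3.838 -0.004  0.027] mm [-95.9  -0.1   0.7]
```

View pics/s10a.png

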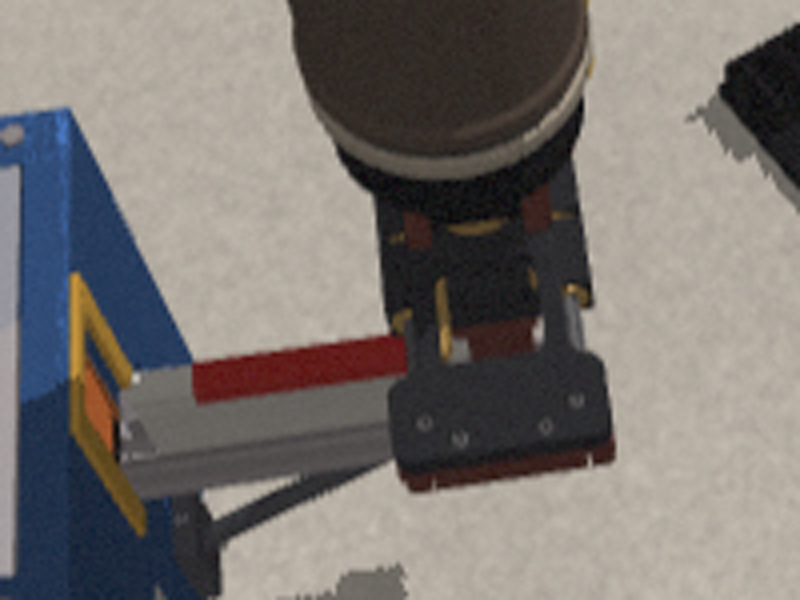

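View pics/d10a.png

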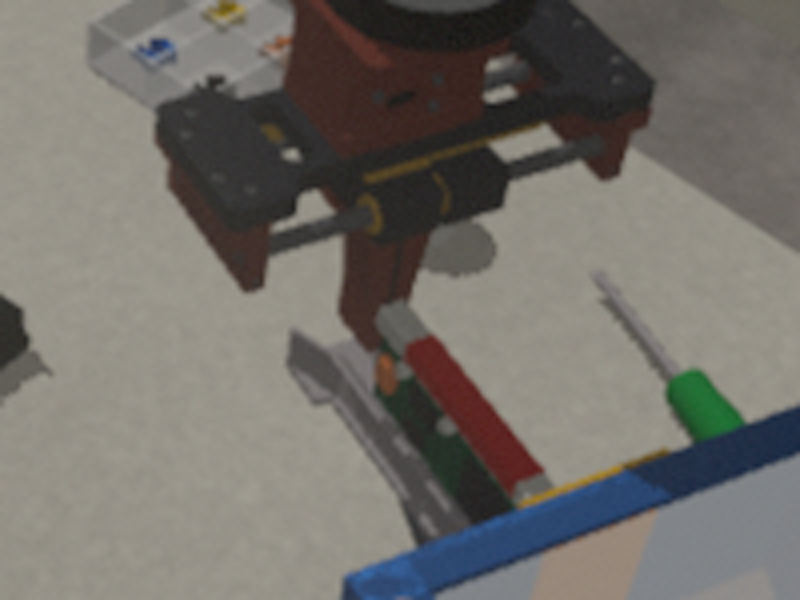

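Contact is made and the board is straight in the channel, so I'll push through the flap.

```bash
python3 -m crank '{"gripper":[0,0,0,0,0,0],"offset":[[-0.5,0,0],[-0.5,0,0],[-0.5,0,0],[-0.5,0,0],[-0.5,0,0],[-0.4,0,0]],"rot":[[0,0,0],[0,0,0],[0,0,0],[0,0,0],[0,0,0],[0,0,0]]}' 30;python3 go.py 0.5743 -0.072 0.153;python3 cap.py scene s11;python3 cap.py side d11
python3 - <<'E'
from h import *
crop(load("s11"),130,200,200,150,4,"s11a")
crop(load("d11"),340,210,250,188,3,"d11a")
E
```

```text
time: 16.58
position: [0.58, -0.0497, 0.1531]
eef_rot: [[0.26, 0.966, -0.0], [0.966, -0.26, -0.0], [-0.0, -0.0, -1.0]]
ft_force: [0.6, 2.6, 1.2]
grip_width: 0.0005
t 16.57 p [ 0.58   -0.0497  0.1531] yaw 74.94 z [-0.0002 -0.0003 -1.    ] F [0.6 2.6 1.2] w 0.0005 q [ 0.53  0.51 -0.72  1.74  0.38  1.03 -0.59]
units [-0.921  0.013  0.005] mm [-23.    0.3   0.1]
```

View pics/s11a.png

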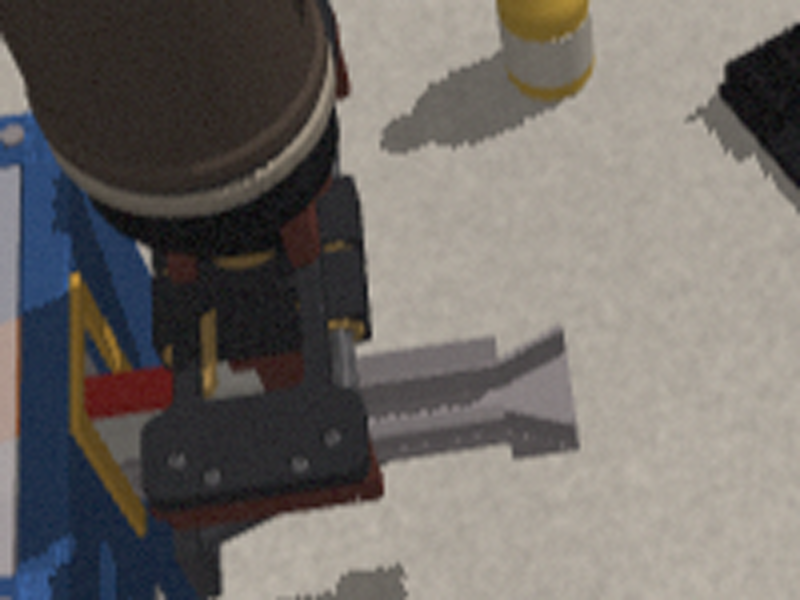

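View pics/d11a.png

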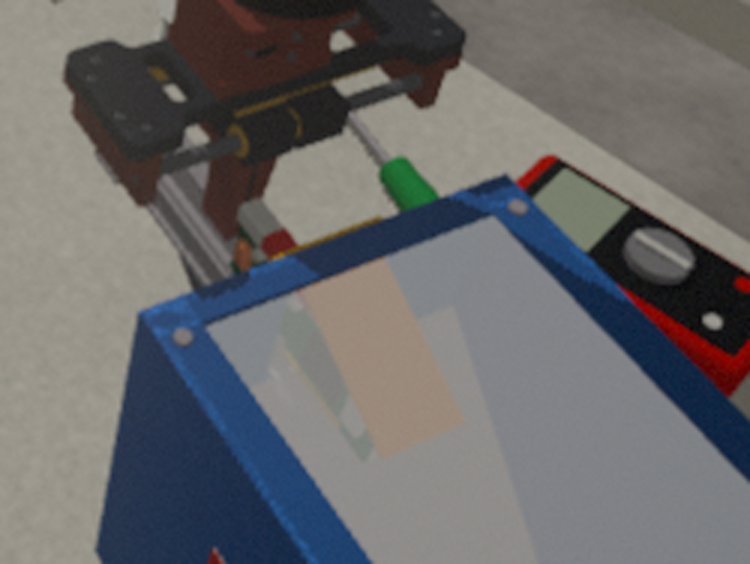

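The flap is swung up with the board half in, pushing at about 2.6 N. I'll continue.

```bash
python3 -m crank '{"gripper":[0,0,0,0],"offset":[[-0.4,0,0],[-0.4,0,0],[-0.4,0,0],[0,0,0]],"rot":[[0,0,0],[0,0,0],[0,0,0],[0,0,0]]}' 30;python3 go.py 0.5743 -0.072 0.153;python3 cap.py side d12; python3 cap.py scene s12
python3 - <<'E'
from h import *
crop(load("s12"),130,200,200,150,4,"s12a")
crop(load("d12"),340,210,250,188,3,"d12a")
E
```

```text
time: 17.18
position: [0.5719, -0.0794, 0.1527]
eef_rot: [[0.261, 0.965, -0.001], [0.965, -0.261, -0.001], [-0.001, -0.001, -1.0]]
ft_force: [0.1, -0.1, 0.1]
grip_width: 0.0005
t 17.18 p [ 0.5719 -0.0794  0.1527] yaw 74.85 z [-0.0011 -0.001  -1.    ] F [ 0.1 -0.1  0.1] w 0.0005 q [ 0.58  0.5  -0.72  1.76  0.38  1.03 -0.54]
units [ 0.312  0.015 -0.011] mm [ 7.8  0.4 -0.3]
```

View pics/d12a.png

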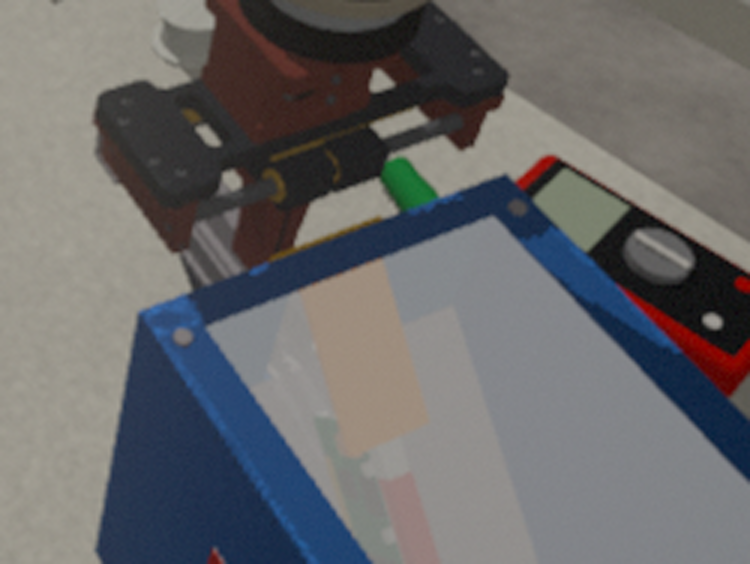

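View pics/s12a.png

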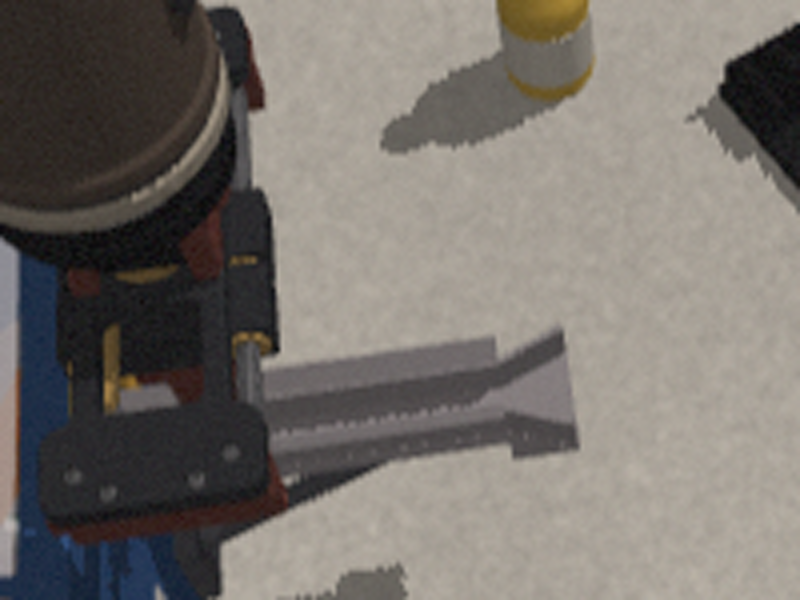

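The board has slid down the ramp inside. It shows through the window with its red tag at crop (410,520). I'll back out.

```bash
python3 -m crank '{"gripper":[0,0,0,0,0,0,0,0],"offset":[[1,0,0],[1,0,0],[1,0,0],[1,0,-0.5],[1,0,-1],[1,0,-1],[0,0,-1],[0,0,0]],"rot":[[0,0,0],[0,0,0],[0,0,0],[0,0,0],[0,0,0],[0,0,0],[0,0,0],[0,0,0]]}' 30;python3 go.py;python3 cap.py side d13; python3 cap.py scene s13;python3 - <<'E'
from h import *
crop(load("s13"),0,200,200,150,4,"s13a")
crop(load("d13"),340,210,250,188,3,"d13a")
E
```

```text
time: 18.27
position: [0.6122, 0.0685, 0.2423]
eef_rot: [[0.258, 0.966, 0.003], [0.966, -0.258, 0.0], [0.001, 0.003, -1.0]]
ft_force: [0.2, -0.1, -0.5]
grip_width: 0.0002
t 18.27 p [0.6122 0.0685 0.2423] yaw 75.05 z [ 0.0031  0.0004 -1.    ] F [ 0.2 -0.1 -0.5] w 0.0002 q [ 0.34  0.48 -0.76  1.56  0.35  1.23 -0.74]
```

View pics/d13a.png

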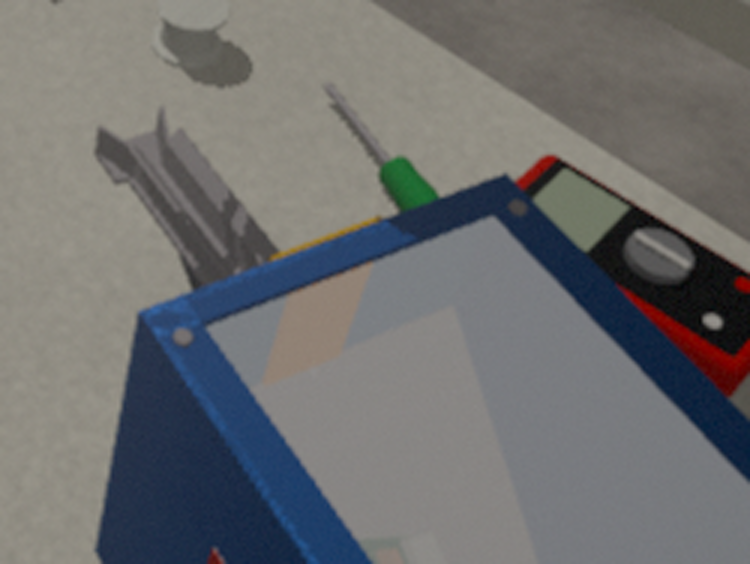

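View pics/s13a.png

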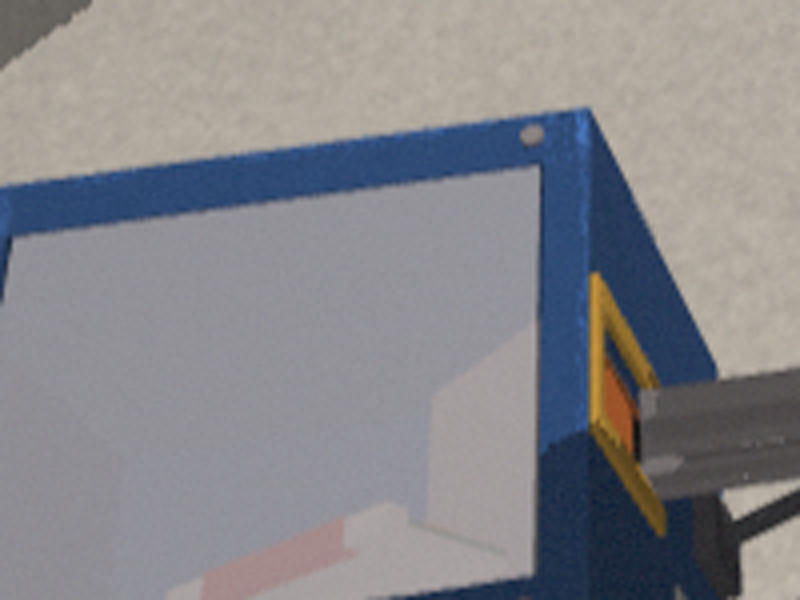

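View pics/s13.png

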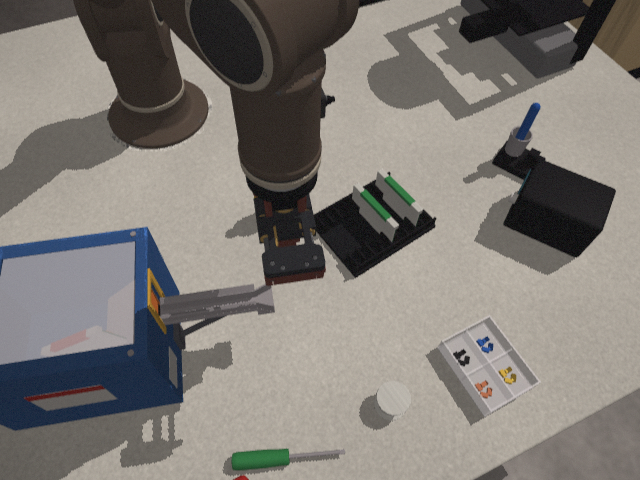

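The board lies inside: its red tag shows through the window at scene (70,340). The orange flap hangs shut as at the start, and the green boards stand. One last settle and compare, then I'll hand in.

```bash
python3 -m crank '{"gripper":[0,0,0,0],"offset":[[0,0,0],[0,0,0],[0,0,0],[0,0,0]],"rot":[[0,0,0],[0,0,0],[0,0,0],[0,0,0]]}' >/dev/null; python3 cap.py side d14; python3 cap.py scene s14
python3 - <<'E'
from h import *
for n0,n in(("side0","d14"),("scene0","s14")):
    a,b=load(n0),load(n)
    for c in(a,b): print(n,[q[1].round(1).tolist() for q in blobs(mask(c,"green"),100)])
    # flap region difference (front part)
    r=(slice(278,345),slice(412,470)) if n=="d14" else (slice(285,325),slice(148,165))
    print("flap diff",cv2.absdiff(a["img"][r],b["img"][r]).mean())
a,b=load("s13"),load("s14");print("in-box motion",cv2.absdiff(a["img"][240:380,0:140],b["img"][240:380,0:140]).mean())
from station import robot,status
print(status.state()["time"]); robot.close_job()
E
```

```text
d14 [[224.1, 216.8], [244.8, 229.4], [475.0, 271.0]]
d14 [[224.2, 216.7], [244.6, 229.5], [475.2, 271.3]]
flap diff 7.678847143592383
s14 [[399.2, 190.3], [375.3, 204.5], [259.6, 458.8]]
s14 [[399.1, 190.1], [375.3, 204.5], [259.6, 458.9]]
flap diff 12.26764705882353
in-box motion 1.8680272108843536
18.975
the job is handed in; nothing more can be done
```

The red-tagged board is in the scrap box and the job was handed in at about 19 s of the 51 s allowed. No verdict is reported.

I lifted the board straight out of its slot, turned it and lowered it into the feed channel until Fz showed floor contact. I then let go with its front end about 17 mm short of the front plate and the flap shut. With closed fingers I pushed it from behind at about 2.6 N until it slid down the ramp, then backed out and up clear of everything.

**Last checks:**
- **Red board:** it lies inside the box, its red tag visible through the roof window, and it was at rest.
- **Flap:** it looks shut in both camera views. The pixel difference from the start picture was not zero there (7.7 and 12.3 grey levels). I put that down to the arm's changed shadows and did not check further.
- **Green boards:** both stand in their slots, with their tags within 0.3 px of where they started.
- **Robot:** it was touching nothing. The highest force I read was about 7 N, when the board touched the channel floor.

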